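# Switch on a chocolate melter

## Robot

A 6-joint arm with a two-finger parallel gripper is mounted at the origin on the work surface. World frame = base frame: x ahead of the robot, y to its left, z up, the work surface at z = 0. Lengths are in mm, angles in rad, forces in N, time in s.
With the tool pointing down it reaches from about 350 to 775 mm from the base axis. Payload 5.5 kg.
Tool frame: the origin (TCP) lies at the very end of the fingers, on their centre line; the grasp point (between the pads) lies 19 mm behind it (manip.grasp_offset is the distance from the TCP to the grasp point, in mm); z points along the fingers, y is the direction in which the jaws open and shut (so a half turn about z gives the same grasp; the last joint's range is limited). The gripper opens to 85 mm and grips with 20 to 120 N. Pads are 22 mm wide; open, the fingers measure 114 mm over their backs; the gripper's body (76 mm by 85 mm) begins 54 mm behind the grasp point. The pads swing forward as they close: fully open they stand 13 mm farther back than shut.
Start: joints at [-1.257, 0.313, 0.046, 1.304, 0, 1.431], TCP at [252.073, -516.847, 231.323] pointing down, gripper open.
Joint ranges: [-2.76, 2.76], [-0.86, 1.69], [-1.03, 1.26], [-2.2, 2.34], [-1.47, 1.5], [-3.14, 3.14]. Speed limits (rad/s): [2.57, 2.57, 3.14, 3.14, 3.14, 3.14].

## Interface

Orientations are given as a rotation vector (axis times angle).
In Python, from workcell import manip gives the robot as it stands.
- The arm moves only by the tool play_rows, never from a script. Its argument "plan" is a list of rows, each a list of 7 numbers: the shift along the world's x, y, z in m, then the turn, a rotation vector about the world's x, y, z in degrees, then the opening, from -1 (shut) to 1 (fully open). A call has 1 to 20 rows; each row shifts and turns the pose as measured when the row begins; what a row does not reach is not made up. A row lasts 1/8 s, in which the tool goes at most 62.5 mm and 10.7 degrees, less where a joint would pass 70% of its speed; a pose out of reach is approached as far as the arm can. A call is refused whole if a number of a shift passes 0.0625 or a number of a turn 10.7, either way. A call with a gripper value outside its range is refused whole. The fingers move at their own pace and stop on an object; the grip force is fixed at half the most. Time passes only in rows, so rows that do not move let the fingers close. It gives the time, the measured TCP pose, the force and the opening at its end, in the units of the state.
- manip.get_state(): the state, without advancing time (a new reading comes with each control period).
- manip.snapshot(name): name is "scene" or "top" or "wrist"; returns a dict with "image" (400x640x3 uint8, red, green, blue), "K" (3x3 intrinsics, pixels), "extrinsics" (4x4, takes a point from world to camera coordinates); the wrist camera has in their place "tool_from_camera" (4x4, takes a point from camera to tool coordinates, whose origin is the TCP and whose axes are the flange's). Camera axes: x right, y down, z forward; pixel columns grow to the right and rows downward; lengths in mm; the calibration is good to about 2 mm. A picture is of the moment at which its call begins: read the wrist's pose just before it. There is no depth.
- manip.close_job(): hands the job in, once; it reports no verdict.
The state is a dict: "time_s": time; "joint_pos": joint angles; "joint_vel": joint speeds; "joint_torque": joint torques, N m; "tcp_pos": TCP position; "eef_rot": TCP orientation; "wrist_force": force on the tool from outside, world axes, zero at the start; "ft_torque": the same for the moment, N m; "gripper_width": opening from 0.0 (shut) to 1.0 (fully open).
Only numpy, scipy, OpenCV 4.12 (cv2) and the standard library are available. Lean on these libraries where they do the work, as an engineer would, in place of code of your own. Each camera call takes 0.05 s, during which the arm holds its last target. There are 200 camera calls.

## Task

Start the melter for the white chocolate: with the fingertips, press the red main rocker fully on, then press fully on the black heat rocker that leads to the well with the white chocolate in it, and then press the green start button right in and let it come back up. Keep to that order, leave the other heat rocker off, and do not pick up or disturb the chocolate or the things standing around.

Things in the scene. Friction and masses are not known exactly. Their poses are not given: they have to be found in the camera images.
- melter: Fixed steel melter, 290 (x) by 400 (y) by 110 mm high; origin centred on its underside, z up, -x the control side, +y left as the robot sees it. On its top along x = -100 mm: heat rockers at y +60 and -60 mm; red main rocker and green start button at +150 and -150, either way round. Behind: two open wells 50 mm deep at y +25 to +185 and -25 to -185; an orange strip joins each heat rocker to its well.
- main (a joint): Red main rocker. Rises from 0 (off, as found within 0.02: robot-side end raised) to 0.36 rad (on: robot-side end fully down, against its stop). It stays where it is left (stiff hinge, about 2 N at the press spot, a hard stop at the end).
- main_press (a point): Press spot on top of the raised, robot-side half of the red main rocker, 18 mm from the hinge axis (along the melter's y, mid-paddle); it moves with the paddle. Paddle 56 mm long (melter x), 30 wide, 8 thick, a white bar on the half to press. Push this spot straight down about 7 mm to turn it fully on; it is about 17 mm above the melter's top when off, 10 when on.
- heat_left (a joint): Black heat rocker of the left (+y) well. Rises from 0 (off, as found within 0.02: robot-side end raised) to 0.36 rad (on: robot-side end fully down, against its stop). It stays where it is left (stiff hinge, about 2 N at the press spot, a hard stop at the end).
- heat_left_press (a point): Press spot on top of the raised, robot-side half of the left black heat rocker, 18 mm from the hinge axis (along the melter's y, mid-paddle); it moves with the paddle. Paddle 56 mm long (melter x), 30 wide, 8 thick, a white bar on the half to press. Push this spot straight down about 7 mm to turn it fully on; it is about 17 mm above the melter's top when off, 10 when on.
- heat_right (a joint): Black heat rocker of the right (-y) well. Rises from 0 (off, as found within 0.02: robot-side end raised) to 0.36 rad (on: robot-side end fully down, against its stop). It stays where it is left (stiff hinge, about 2 N at the press spot, a hard stop at the end).
- heat_right_press (a point): Press spot on top of the raised, robot-side half of the right black heat rocker, 18 mm from the hinge axis (along the melter's y, mid-paddle); it moves with the paddle. Paddle 56 mm long (melter x), 30 wide, 8 thick, a white bar on the half to press. Push this spot straight down about 7 mm to turn it fully on; it is about 17 mm above the melter's top when off, 10 when on.
- start (a joint): Green round push button: 0 up, 0.006 m fully in. Spring return; about 1.5 N starts it and 5 N holds it fully in.
- start_top (a point): Centre of the top of the green start button, 32 mm across, in a black collar 48 mm across and 12 mm high; its top is 22 mm above the melter's top and goes down 6 mm; the point moves with the button.
- white_choc_mid (a point): Centre of a loose heap of ivory-white chocolate slabs with dark fruit, about 105 by 85 by 36 mm, lying in one of the two wells; the point is 18 mm above the well's floor.
- dark_choc_mid (a point): Centre of a loose heap of dark brown chocolate slabs with nuts, same size, lying in the other well; the point is 18 mm above the well's floor.
- jar_mid (a point): Bystander: amber jar with a white cap, 40 mm across, 70 mm high, standing on the bridge between the two wells; centre, 35 mm above its foot.
- spatula_grip (a point): Bystander: spatula 240 mm long lying on the counter in front of the melter; the point is on its handle.
- cup_mid (a point): Bystander: white cup, 72 mm across, 80 mm high, standing on the counter in front of the melter; centre, 40 mm above its foot.
Not all that is in view belongs to the job. What is shaped like the part that bears white_choc_mid but purple is not meant.

How it is judged:
By the outcome, as a careful person would: the job done as asked, in the order asked, and still so for the second after the job is handed in, with the robot touching nothing.
It also fails if it takes over 38 s, if anything falls off the work surface, if the arm or the gripper's body presses on something with over 40 N, if the wrist force passes 120 N, or if a joint passes its speed limit or range.

## Working session

There is one attempt and no reset: what is moved stays moved. The work goes in short steps, Python scripts to look and compute and a tool call to move; the robot and the scene stay as the last step left them, time stands still between calls to the robot, and variables do not carry over. Pictures are saved under pics/ and viewed, about 8 in all and at most 12, crops included, and the job is handed in when it is done.

Besides the shell and the picture viewer there is one more tool, called by a JSON object that holds its "fn" and its "kwargs", one argument or row to a line. play_rows: Moves the arm, as the interface text tells. Its arguments: {"type":"object","properties":{"plan":{"type":"array"}},"required":["plan"]}

```bash
mkdir -p pics; python3 - <<'E'
from workcell import manip
import cv2,numpy as np
for n in("scene","top"):
    s=manip.snapshot(n); cv2.imwrite(f"pics/{n}0.png",s["image"][:,:,::-1]); np.savez(f"{n}0.npz",K=s["K"],E=s["extrinsics"])
    print(n,s["K"].round(1).tolist(),s["extrinsics"].round(3).tolist())
st=manip.get_state();print(st["time_s"],st["tcp_pos"],st["eef_rot"],st["gripper_width"])
E
```

```text
scene [[443.5, 0.0, 326.7], [0.0, 443.5, 204.0], [0.0, 0.0, 1.0]] [[0.554, 0.832, 0.004, -361.15], [0.642, -0.424, -0.638, -266.087], [-0.53, 0.356, -0.77, 1471.927], [0.0, 0.0, 0.0, 1.0]]
top [[446.1, 0.0, 316.6], [0.0, 446.1, 199.0], [0.0, 0.0, 1.0]] [[0.006, -1.0, 0.003, 40.757], [-0.998, -0.006, -0.069, 589.134], [0.069, -0.002, -0.998, 1229.199], [0.0, 0.0, 0.0, 1.0]]
0.1 [ 251.91938435 -516.38688657  230.49819292] [-3.05950459e+00 -7.06338807e-01  2.02041831e-04] 0.9989810172857019
```

View pics/scene0.png

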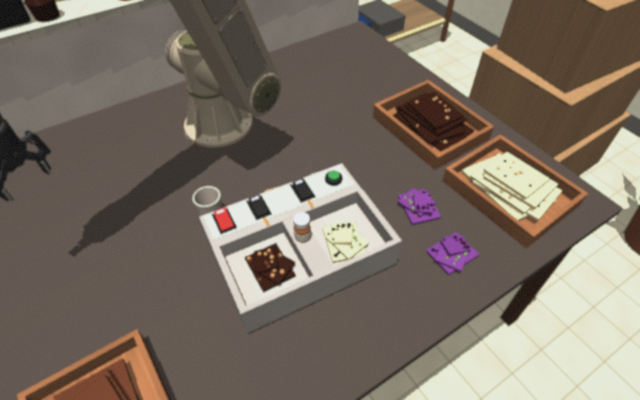

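View pics/top0.png

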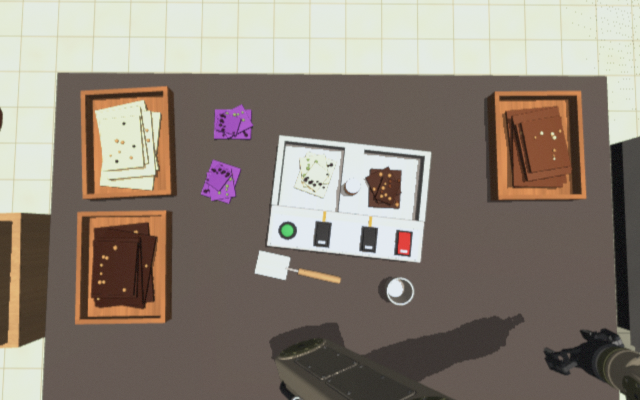

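The left picture column is +y. White heap (315,172) lies in the left well, dark (385,188) in the right. Candidates: ivory slabs in a tray (130,145), purple heaps (232,123) and (221,182), and the heap in the well, which is the one meant. Controls: red (404,243), blacks (322,234) and (369,239), green (288,230). Next, one close crop.

```bash
python3 - <<'E'
import cv2
i=cv2.imread("pics/top0.png")[130:270,260:440]
cv2.imwrite("pics/crop1.png",cv2.resize(i,None,fx=4.2,fy=4.2,interpolation=cv2.INTER_CUBIC))
E
```

```text
(no output)
```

View pics/crop1.png

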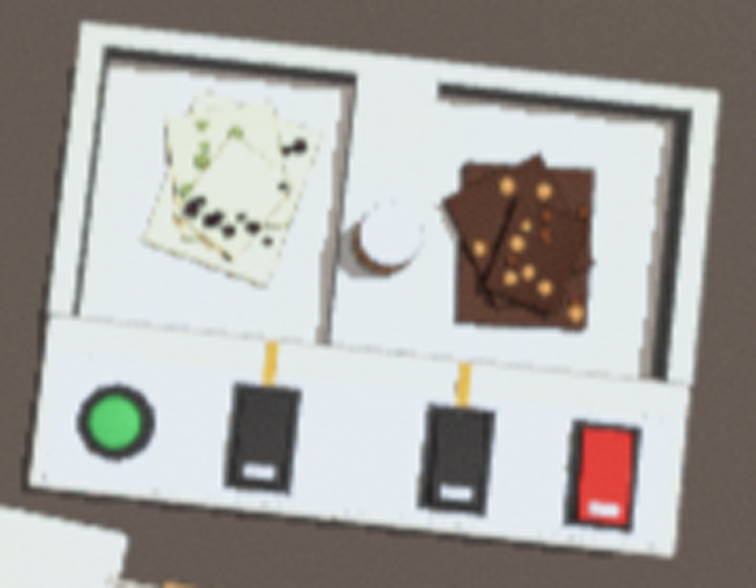

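```bash
cat >h.py <<'E'
import numpy as np
def back(n,px,z):
    d=np.load(n+"0.npz");K,E=d["K"],d["E"];R,t=E[:3,:3],E[:3,3]
    r=R.T@np.linalg.inv(K)@np.array([*px,1.]);c=-R.T@t
    return c+r*(z-c[2])/r[2]
E
python3 - <<'E'
from h import *
from scipy.spatial.transform import Rotation as Ro
f=lambda p:(p[0]/4.2+260-.4,p[1]/4.2+130-.4)
W=np.array([back("top",f(p),110)[:2] for p in[(82,22),(720,92),(675,556),(30,487)]])
M=np.array([[145,200],[145,-200],[-145,-200],[-145,200.]])
z=lambda a:a[:,0]+1j*a[:,1]
w,m=z(W),z(M);c=w.mean();q=((w-c)*m.conj()).sum();th=np.angle(q)
print("centre",c,"yaw",np.degrees(th),"scale",abs(q)/(abs(m)**2).sum(),"resid",abs(w-c-m*np.exp(1j*th)).round(1))
for n,mx,my,h,px in[("main",-117.5,-150,127,(604,508)),("heatL",-117.5,60,127,(260,470)),("heatR",-117.5,-60,127,(457,492)),("start",-100,150,132,(114,422))]:
    p=c+(mx+1j*my)*np.exp(1j*th);print(n,np.round([p.real,p.imag],1),"px",back("top",f(px),h)[:2].round(1))
for n,p,h in[("main",(227,226),127),("start",(334,177),132),("heatR",(262,213),127),("heatL",(306,196),127)]:print("scene",n,back("scene",p,h).round(1))
print("cup",back("top",(399,288),80),"jar",back("top",(352,186),180))
E
```

```text
centre (585.8915409177758-40.6829812862428j) yaw -5.8883517782475 scale 0.9991182028938713 resid [0.5 0.5 1.1 1. ]
main [ 453.6 -177.8] px [ 451.4 -177.1]
heatL [475.2  31.1] px [473.2  31.3]
heatR [462.9 -88.3] px [460.6 -88.1]
start [501.8 118.8] px [501.7 119.7]
scene main [ 500.7 -182.   127. ]
scene start [512.9 114.3 132. ]
scene heatR [511.6 -94.7 127. ]
scene heatL [524.2  22.4 127. ]
cup [ 351.26682302 -173.93460342   80.        ] jar [610.28545721 -42.01477431 180.        ]
```

Left black rocker's strip leads to the left well, which holds the white chocolate. The fitted footprint agrees in size (0.999) and to 1 mm. My rough scene-camera readings differ, so I'll check from the wrist on the way. Moving over the main rocker, gripper shut.

{"fn": "play_rows", "kwargs": {
  "plan": [
    [0.02,0.034,0,0,0,-3.2,-1],
    [0.02,0.034,0,0,0,-3.2,-1],
    [0.02,0.034,0,0,0,-3.2,-1],
    [0.02,0.034,0,0,0,-3.2,-1],
    [0.02,0.034,0,0,0,-3.2,-1],
    [0.02,0.034,0,0,0,-3.2,-1],
    [0.02,0.034,0,0,0,-3.2,-1],
    [0.02,0.034,0,0,0,-3.2,-1],
    [0.02,0.034,0,0,0,-3.2,-1],
    [0.02,0.034,0,0,0,-3.2,-1],
    [0,0,0,0,0,0,-1]
  ]
}}

```text
time_s: 1.48
tcp_pos: [454.1, -163.8, 225.2]
eef_rot: [-3.126, 0.197, 0.005]
wrist_force: [-0.3, -0.0, 0.3]
gripper_width: 0.0
```

```bash
cat >>h.py <<'E'
def wrist(name):
    from workcell import manip
    import cv2
    from scipy.spatial.transform import Rotation as Ro
    st=manip.get_state();s=manip.snapshot("wrist");cv2.imwrite(f"pics/{name}.png",s["image"][:,:,::-1])
    T=np.eye(4);R=Ro.from_rotvec(st["eef_rot"]).as_matrix();T[:3,:3]=R;T[:3,3]=st["tcp_pos"]
    E=np.linalg.inv(T@s["tool_from_camera"]);np.savez(name+"0.npz",K=s["K"],E=E)
    print(st["time_s"],st["tcp_pos"].round(1),"tool x yaw",np.degrees(np.arctan2(R[1,0],R[0,0])).round(1),"tilt z",R[:,2].round(3),st["wrist_force"].round(1),st["gripper_width"])
E
python3 -c "
from h import *
wrist('w1')"
```

```text
1.475 [ 454.1 -163.8  225.2] tool x yaw -7.2 tilt z [-0.003  0.009 -1.   ] [-0.3 -0.   0.3] 0.00045649525082590265
```

View pics/w1.png

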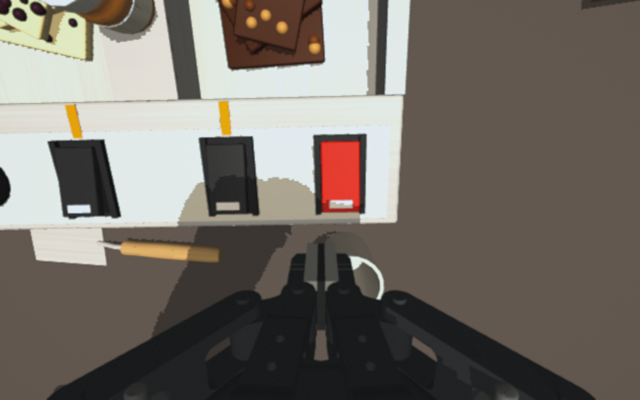

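```bash
python3 -c "
from h import *
for n,p,z in [('main bar',(341,204),127),('main near',(341,210),128),('main far',(340,141),119),('R bar',(228,206),127),('L bar',(79,209),127),('corner',(397,221),110),('tip?',(322,245),225)]: print(n,back('w1',p,z).round(1))
c=585.9-40.7j
E=np.exp(-1j*np.radians(5.9))
for n,m in [('main18',-118-150j),('main end',-128-150j),('main far',-72-150j),('L18',-118+60j),('corner',-145-200j)]: print(n,np.round(c+m*E,1))
"
```

```text
main bar [ 448.7 -177.5  127. ]
main near [ 444.  -176.9  128. ]
main far [ 497.4 -182.4  119. ]
R bar [458.3 -87.2 127. ]
L bar [470.8  33.3 127. ]
corner [ 421.4 -224.4  110. ]
tip? [ 461.5 -164.2  225. ]
main18 (453.1-177.8j)
main end (443.2-176.7j)
main far (498.9-182.5j)
L18 (474.7+31.1j)
corner (421.1-224.7j)
```

Wrist view agrees with the fitted pose to about 1 mm; target main (453,-178).

{"fn": "play_rows", "kwargs": {
  "plan": [
    [-0.001,-0.014,-0.03,0,0,0,-1],
    [0,0,-0.03,0,0,0,-1],
    [0,0,-0.02,0,0,0,-1],
    [0,0,0,0,0,0,-1]
  ]
}}

```text
time_s: 2.02
tcp_pos: [450.7, -182.7, 142.9]
eef_rot: [-3.128, 0.202, 0.006]
wrist_force: [0.6, -0.8, -0.1]
gripper_width: -0.003
```

{"fn": "play_rows", "kwargs": {
  "plan": [
    [0.002,0.004,-0.006,0,0,0,-1],
    [0,0,-0.005,0,0,0,-1],
    [0,0,-0.004,0,0,0,-1],
    [0,0,-0.004,0,0,0,-1]
  ]
}}

```text
time_s: 2.52
tcp_pos: [453.7, -180.4, 125.4]
eef_rot: [-3.13, 0.204, 0.001]
wrist_force: [-0.8, 0.5, 2.3]
gripper_width: 0.001
```

{"fn": "play_rows", "kwargs": {
  "plan": [
    [0,0.001,-0.003,0,0,0,-1],
    [0,0,-0.003,0,0,0,-1],
    [0,0,-0.003,0,0,0,-1]
  ]
}}

```text
time_s: 2.9
tcp_pos: [453.3, -180.3, 121.8]
eef_rot: [-3.135, 0.204, -0.001]
wrist_force: [-10.6, 4.6, 30.6]
gripper_width: 0.0
```

Contact with the hard stop (30 N at 122 mm). Lift and go over the left heat rocker, looking at the main on the way.

{"fn": "play_rows", "kwargs": {
  "plan": [
    [0,0,0.02,0,0,0,-1],
    [0,0,0.04,0,0,0,-1],
    [0.003,0.03,0.03,0,0,0,-1],
    [0.004,0.035,0,0,0,0,-1],
    [0.004,0.035,0,0,0,0,-1],
    [0.003,0.035,0,0,0,0,-1],
    [0.003,0.03,0,0,0,0,-1],
    [0.002,0.02,0,0,0,0,-1],
    [0,0,0,0,0,0,-1]
  ]
}}

```text
time_s: 4.03
tcp_pos: [474.3, 11.1, 216.1]
eef_rot: [-3.134, 0.204, -0.013]
wrist_force: [0.4, -0.7, 0.5]
gripper_width: 0.001
```

```bash
python3 -c "
from h import *
wrist('w2')"
```

```text
4.025 [474.3  11.1 216.1] tool x yaw -7.4 tilt z [ 0.008  0.001 -1.   ] [ 0.4 -0.7  0.5] 0.0008194721431488574
```

View pics/w2.png

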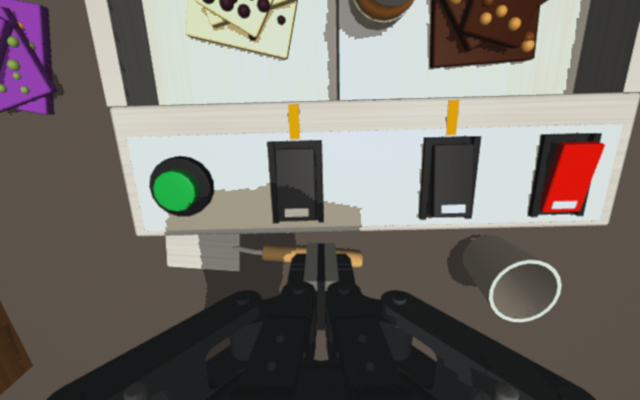

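Main (565,205) now tilts the other way: its far end is up and its near end down. The left rocker (296,180) is still off, and nothing else has moved. Now the left heat rocker at (475,31).

{"fn": "play_rows", "kwargs": {
  "plan": [
    [0,0.018,-0.03,0,0,0,-1],
    [0,0,-0.03,0,0,0,-1],
    [0,0,-0.011,0,0,0,-1],
    [0,0,0,0,0,0,-1]
  ]
}}

```text
time_s: 4.58
tcp_pos: [474.7, 20.6, 144.2]
eef_rot: [-3.131, 0.198, -0.018]
wrist_force: [-0.4, 0.8, 1.0]
gripper_width: -0.0
```

{"fn": "play_rows", "kwargs": {
  "plan": [
    [0,0.01,0,0,0,0,-1],
    [0,0.002,-0.006,0,0,0,-1],
    [0,0,-0.004,0,0,0,-1],
    [0,0,0,0,0,0,-1]
  ]
}}

```text
time_s: 5.08
tcp_pos: [475.8, 26.2, 136.2]
eef_rot: [-3.127, 0.186, -0.025]
wrist_force: [-0.7, 0.2, -0.0]
gripper_width: -0.002
```

{"fn": "play_rows", "kwargs": {
  "plan": [
    [0,0.005,0,0,0,0,-1],
    [0,0.003,-0.004,0,0,0,-1],
    [0,0,-0.003,0,0,0,-1],
    [0,0,0,0,0,0,-1]
  ]
}}

```text
time_s: 5.58
tcp_pos: [475.4, 30.3, 128.9]
eef_rot: [-3.124, 0.176, -0.026]
wrist_force: [0.2, -0.5, -0.0]
gripper_width: 0.0
```

{"fn": "play_rows", "kwargs": {
  "plan": [
    [0,0,-0.004,0,0,0,-1],
    [0,0,-0.004,0,0,0,-1],
    [0,0,-0.003,0,0,0,-1],
    [0,0,-0.003,0,0,0,-1]
  ]
}}

```text
time_s: 6.08
tcp_pos: [475.0, 30.4, 121.6]
eef_rot: [-3.125, 0.176, -0.031]
wrist_force: [-10.9, 0.8, 29.1]
gripper_width: -0.002
```

Same stop height and force as before. Lift and go towards the button at (502,119).

{"fn": "play_rows", "kwargs": {
  "plan": [
    [0,0,0.02,0,0,0,-1],
    [0,0,0.04,0,0,0,-1],
    [0.005,0.02,0.03,0,0,0,-1],
    [0.008,0.025,0,0,0,0,-1],
    [0.008,0.025,0,0,0,0,-1],
    [0.006,0.02,0,0,0,0,-1],
    [0,0,0,0,0,0,-1]
  ]
}}

```text
time_s: 6.95
tcp_pos: [498.2, 73.6, 211.2]
eef_rot: [-3.089, 0.067, -0.027]
wrist_force: [0.4, 0.2, 0.8]
gripper_width: -0.003
```

```bash
python3 -c "
from h import *
wrist('w3')"
```

```text
6.95 [498.2  73.6 211.2] tool x yaw -2.5 tilt z [ 0.018  0.052 -0.998] [0.4 0.2 0.8] -0.003328532350929722
```

View pics/w3.png

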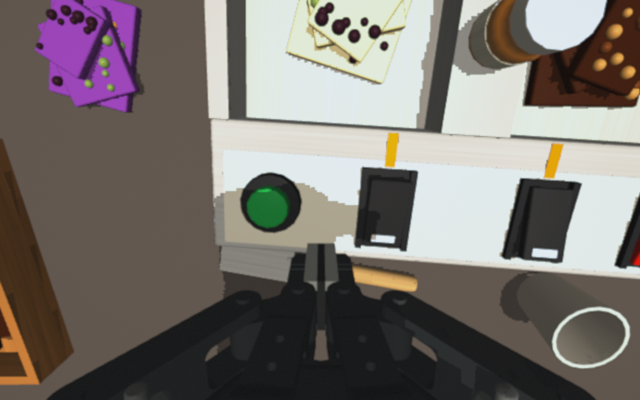

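```bash
python3 - <<'E'
from h import *
import cv2
from workcell import manip
print(manip.get_state()["joint_pos"].round(3))
d=np.load('w30.npz');K,E=d["K"],d["E"]
i=cv2.imread('pics/w3.png');s=4;x0,y0=340,120
o=[]
for ang,col in((.18,(0,0,255)),(-.18,(0,255,0))):
    im=cv2.resize(i[y0:y0+150,x0:x0+95],None,fx=s,fy=s)
    P=[]
    for u,v in((-28,15),(-28,-15),(28,-15),(28,15)):
        # paddle top; press spot height 17 off/10 on => 13.5 mid
        m=(-100+u)+1j*(60+v);w=585.9-40.7j+m*np.exp(-1j*np.radians(5.9))
        q=K@(E@np.array([w.real,w.imag,110+13.5-u*np.tan(ang),1]))[:3];P.append(((q[:2]/q[2]+.5-[x0,y0])*s))
    cv2.polylines(im,[np.int32(P)],True,col,1);o.append(im)
cv2.imwrite('pics/c3.png',np.hstack(o))
E
```

```text
[-0.045  0.164 -0.199  1.192  0.052  3.141]
```

View pics/c3.png

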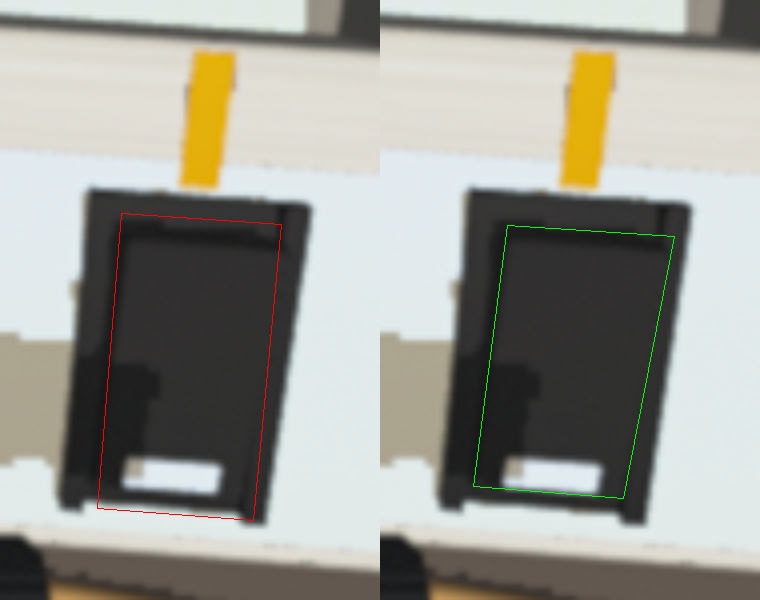

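The rocker matches the "on" outline. The last joint has come up to its limit (3.141 by reading) and the tool has tilted 3°, so I'll turn away about z and level it before going on; yaw doesn't matter for the round button.

{"fn": "play_rows", "kwargs": {
  "plan": [
    [0,0,0,0,0,8,-1],
    [0,0,0,0,0,8,-1],
    [0,0,0,0,0,8,-1],
    [0,0,0,-3,1,6,-1],
    [0,0,0,0,0,0,-1]
  ]
}}

```text
time_s: 7.62
tcp_pos: [495.5, 72.4, 208.2]
eef_rot: [-3.041, -0.766, 0.05]
wrist_force: [-0.1, 0.4, -0.2]
gripper_width: 0.003
```

```bash
python3 -c "
from h import *
from workcell import manip
wrist('w4'); print(manip.get_state()['joint_pos'].round(3))
for p in [(267,209)]: print(back('w3',p,132))"
```

```text
7.625 [495.5  72.4 208.2] tool x yaw 28.3 tilt z [-0.032 -0.002 -0.999] [-0.1  0.4 -0.2] 0.003422876265213636
[-0.014  0.205 -0.155  1.243 -0.003  2.635]
[499.98158662 119.15074195 132.        ]
```

Last joint is at 2.635 now. Button measured at (500,119), in line with the fit (502,119).

{"fn": "play_rows", "kwargs": {
  "plan": [
    [0.001,0.02,0,0,-1.8,0,-1],
    [0.001,0.02,-0.02,0,0,0,-1],
    [0.002,0.008,-0.02,0,0,0,-1],
    [0,0,-0.01,0,0,0,-1],
    [0,0,0,0,0,0,-1]
  ]
}}

```text
time_s: 8.3
tcp_pos: [498.7, 119.8, 156.7]
eef_rot: [-3.051, -0.749, -0.002]
wrist_force: [-0.1, -0.6, 0.4]
gripper_width: -0.001
```

{"fn": "play_rows", "kwargs": {
  "plan": [
    [0.002,-0.001,-0.01,0,0,0,-1],
    [0,0,-0.008,0,0,0,-1],
    [0,0,-0.003,0,0,0,-1],
    [0,0,-0.003,0,0,0,-1],
    [0,0,-0.003,0,0,0,-1]
  ]
}}

```text
time_s: 8.93
tcp_pos: [502.0, 117.6, 129.7]
eef_rot: [-3.052, -0.745, -0.006]
wrist_force: [-1.4, -0.2, 1.8]
gripper_width: 0.003
```

{"fn": "play_rows", "kwargs": {
  "plan": [
    [0,0,-0.003,0,0,0,-1],
    [0,0,-0.003,0,0,0,-1],
    [0,0,-0.003,0,0,0,-1]
  ]
}}

```text
time_s: 9.3
tcp_pos: [502.1, 117.6, 125.5]
eef_rot: [3.051, 0.745, 0.011]
wrist_force: [-11.1, -2.0, 30.3]
gripper_width: -0.001
```

Button bottomed (30 N at 125.5 mm; 126 expected). Lift clear.

{"fn": "play_rows", "kwargs": {
  "plan": [
    [0,0,0.01,0,0,0,-1],
    [0,0,0.03,0,0,0,-1],
    [0,0,0.04,0,0,0,-1],
    [-0.02,0,0.03,0,0,0,-1],
    [-0.04,0,0.02,0,0,0,-1],
    [-0.04,0,0,0,0,0,-1],
    [0,0,0,0,0,0,-1],
    [0,0,0,0,0,0,-1]
  ]
}}

```text
time_s: 10.3
tcp_pos: [401.5, 118.1, 260.1]
eef_rot: [3.05, 0.746, 0.02]
wrist_force: [0.3, 0.1, 0.3]
gripper_width: -0.001
```

```bash
python3 - <<'E'
from h import *
from workcell import manip
import cv2
wrist('w5'); print(manip.get_state()['joint_pos'].round(3))
a=manip.snapshot("scene")["image"][:,:,::-1]
c=cv2.resize(a[150:340,180:420],(758,600),interpolation=cv2.INTER_CUBIC);cv2.imwrite('pics/s5.png',c)
E
```

```text
10.3 [401.5 118.1 260.1] tool x yaw 27.5 tilt z [ 0.013  0.001 -1.   ] [0.3 0.1 0.3] -0.0011803436822764525
[ 0.093 -0.009 -0.268  1.3    0.     2.755]
```

View pics/w5.png

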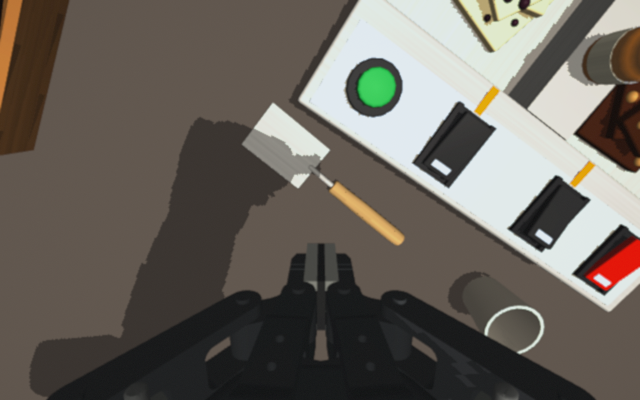

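View pics/s5.png

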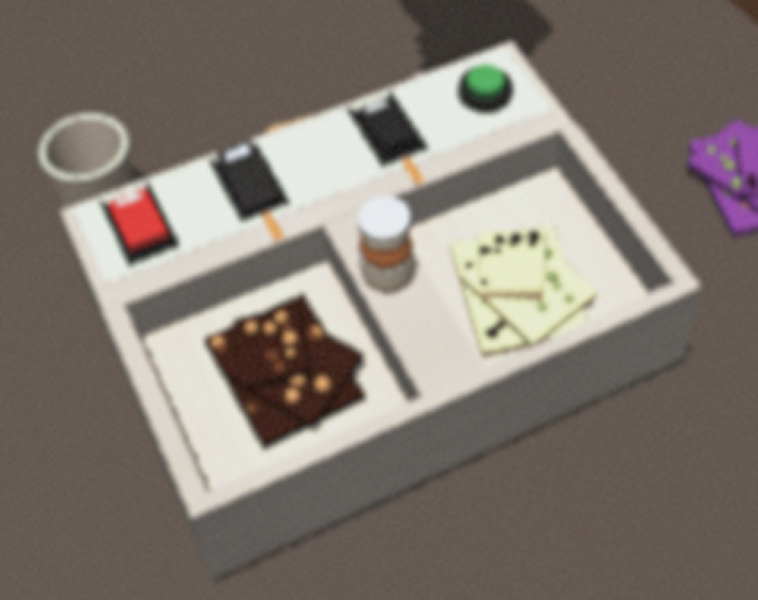

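The wrist and scene views show main and left heat tilted on, right heat (548,215) still raised, and the button (377,87) back up. Jar, cup, spatula and chocolate are in place, and the arm is clear.

```bash
python3 -c "
from workcell import manip
print(manip.close_job())"
```

```text
the job is handed in; nothing more can be done
None
```

The melter is started and the job is handed in, at about 10.3 s on the robot's clock. With the gripper shut, I pressed three controls in the order asked:
1. **Red main rocker:** it reached its stop at about 30 N, with the fingertips 122 mm up.
2. **Left black heat rocker:** its strip leads to the well with the white chocolate. It reached its stop at about 29 N, also at 122 mm.
3. **Green start button:** it went fully in at about 30 N and 125.5 mm (126 expected). It then came back up.

**Last checks:** the wrist and scene views show main and left heat on, right heat still off and the button up. The chocolate, jar, cup and spatula look undisturbed, and the arm was touching nothing.

**What disagreed:**
- **Wrist joint at its limit:** between the heat rocker and the button, the last joint reached the end of its range. It read 3.141 against a limit of 3.14, and the tool tilted about 3°. I turned it back to 2.635 and levelled it before pressing the button. I can't tell whether that reading counts as passing the range.
- **Scene camera:** my rough positions from it were off by 1 to 5 cm. For the rockers I had probably picked the wrong end, so I did not use them. The top and wrist cameras agreed to about 2 mm.

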